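# Turn the ceramic mixing palette wells up against the fence

### The arm

A 7-joint arm with a two-finger parallel gripper is mounted at the origin on the work surface. World frame = base frame: x ahead of the robot, y to its left, z up, the work surface at z = 0. Lengths are in m, angles in rad, forces in N, time in s.
With the tool pointing down it reaches from about 0.4 to 0.85 m from the base axis. Payload 4.4 kg.
Tool frame: the origin (TCP) lies on the centre line of the jaws, within the pads' length; the fingertips stand 8 mm ahead of it and the grasp point (between the pads) lies 11 mm behind it (tcp_to_tips is the distance from the TCP to the fingertips, in m); y points along the fingers, z is the direction in which the jaws open and shut, and the axes are right-handed (so a half turn about y gives the same grasp; the last joint's range is limited). The gripper opens to 94 mm and grips with 3 to 60 N. Pads are 16 mm wide; open, the fingers measure 119 mm over their backs; the gripper's body (75 mm by 177 mm) begins 78 mm behind the grasp point.
Start: joints at [-1.221, 0.628, 0.038, 1.517, -0.027, 0.996, -0.02], TCP at [0.263, 0.595, 0.213] pointing down, gripper open.
Joint ranges: [-3.06, 3.06], [-0.37, 2.12], [-1.25, 1.32], [0.18, 2.47], [-1.1, 4.24], [0.23, 1.98], [-2.94, 2.94]. Speed limits (rad/s): [2.57, 2.57, 3.14, 3.14, 3.14, 3.14, 3.14].

### API

Orientations are given as [roll, pitch, yaw] about the fixed x, y, z axes, in that order (R = Rz(yaw) Ry(pitch) Rx(roll)).
In Python, from station import * gives the robot as it stands.
- The arm moves only by the shell command python3 -m jog 'ROWS' [FORCE]. ROWS is JSON, one flat list of numbers, 7 for each row, row after row: the shift along the tool's x, y, z normalised to -1 to 1, where 1 is 30 cm, then the turn, a rotation vector about the tool's x, y, z normalised to -1 to 1, where 1 is pi rad, then the closure, from -1 (fully open) to 1 (shut). In form: [tx, ty, tz, wx, wy, wz, gripper, tx, ty, tz, wx, wy, wz, gripper, ...]. A call has 1 to 10 rows; each row is the pose to reach, as a shift and turn from the pose commanded when the call began, along the tool's axes at that moment, turning the shorter way round; what a row does not reach only later rows make up. A row lasts 1/10 s, in which the tool goes at most 50 mm and 8.59 degrees, less where a joint would pass 70% of its speed; a pose out of reach is approached as far as the arm can. A call with a number of a shift or a turn outside -1 to 1 is refused whole. A call with a gripper value outside its range is refused whole. The fingers move at their own pace and stop on an object; FORCE is the grip in N (left out, the last holds). Time passes only in rows, so rows that repeat a pose let the fingers close. It gives the time, the measured TCP pose, the force and the opening at its end, in the units of the state.
- observe(): the state, without advancing time (a new reading comes with each control period).
- grab_frame(name): name is "scene" or "top" or "wrist"; returns a dict with "color" (420x560x3 uint8, red, green, blue), "K" (3x3 intrinsics, pixels), "camera_from_world" (4x4, takes a point from world to camera coordinates). Camera axes: x right, y down, z forward; pixel columns grow to the right and rows downward; lengths in m; the calibration is good to about 2 mm. A picture is of the moment at which its call begins. There is no depth.
- close_job(): hands the job in, once; it reports no verdict.
Trained networks look in a picture, given as the dict that the camera call returned (one of the last four; its "shot" number tells which), for a name from the list of things; names that differ only in an ending like _2 or _b are one class to them, and where a whole thing is asked for, a point or a joint stands for the part that bears it (a point fixed in the world has none). Each returns a list of dicts, best first, with "p" (0 to 1); they miss things now and then, are a little off and sometimes report something else, mostly with a low value. They report only what shows in the picture. A call takes as long as a camera call. They do not tell look-alikes from the thing itself.
- boxes_of(picture, name): "extent" ([left, top, right, bottom] in pixels, round what is visible of it).
- regions_of(picture, name): "pixels" (420x560 bool, what is visible of it) and "extent" ([left, top, right, bottom] in pixels, round what is visible of it).
The state is a dict: "time": time; "joint_positions": joint angles; "dq": joint speeds; "joint_efforts": joint torques, N m; "eef_pos": TCP position; "tool_rot": TCP orientation; "ft_force": force on the tool from outside, world axes, zero at the start; "wrist_torque": the same for the moment, N m; "opening": finger opening in m.
Only numpy, scipy, OpenCV 4.12 (cv2) and the standard library are available. Lean on these libraries where they do the work, as an engineer would, in place of code of your own. Each camera call takes 0.05 s, during which the arm holds its last target. There are 200 camera calls.

### The job

The ceramic mixing palette lies face down on the mat. Push it gently along the mat against the leaning steel fence until its far edge climbs and it leans flat against the fence all along, then tip it back towards the robot over its lower edge and lower it, without letting it slap down, so that it lies flat on the mat with its wells up. Do not knock the other things about.

Things in the scene. Friction and masses are not known exactly. Their poses are not given: they have to be found in the camera images.
- palette: White glazed ceramic mixing palette: slab 100 mm (its x) by 120 mm (its y), 15 mm thick, 0.18 to 0.29 kg, too wide to grasp lying. Origin at the slab's centre, half-way up. Its z axis points out of the flat back: up at the start (wells down), straight down when done. At the start its x axis points towards the fence within 0.2 rad. The glaze chips if the fingers press it with over 25 N.
- palette_dot (a point): Small dot in the middle of the palette's flat back, 7.5 mm from its centre along its z; the other face has six wells, 4 mm deep. It slides easily on the fence (friction about 0.15), grips on the mat (about 0.9) and stays leaning when let go; its lower robot-side edge is then only 6 mm above the mat, so push low. It must not slap down: its raised edge may fall freely through the last 30 mm at most.
- mat: Flat grey rubbery mat fixed to the bench, 310 mm (its x) by 360 mm (its y), 3 mm thick, top at height 3 mm. Origin at the centre of its underside; x points from the robot's side towards the fence, y to the left along the fence, z up.
- fence_mark (a point): Point on the mat's top, 85 mm from its centre along the mat's x, where the middle of the fence's foot nominally lies. The real fence is bolted down up to 15 mm nearer or farther along the mat's x, square to it; its own position is not measured and must be felt (or seen). Pushing the palette up it takes up to about 16 N at first; the force rises steeply once the palette lies flat on it.
- fence_top (a point): Nominal middle of the fence's top edge (same 15 mm uncertainty): 54 mm above the mat and 25 mm beyond the foot. The fence is a fixed steel plate, 170 mm long along the mat's y, 60 mm along its slope, leaning away from the robot at 65 degrees from the mat. A palette leaning flat on it stands on its lower edge; its upper edge is 91 to 97 mm above the mat, about 40 mm of it above the fence.
- bur_block: Bystander: white block, 50 x 60 mm and 22 mm high, with six fine burs sticking up to 56 mm; on the mat behind the fence, at one end of it; origin at the centre of its underside.
- liquid_bottle: Bystander: small dropper bottle, 32 mm across, 62 mm high; on the mat behind the fence, at the other end; origin at the centre of its underside.
- powder_jar: Bystander: small lidded jar, 48 mm across, 45 mm high; on the mat, to the right of the palette; origin at the centre of its underside.
- plaster_model: Bystander: yellow plaster jaw model with teeth, 45 x 60 mm, 28 mm high; on the bench left of the mat; origin at the centre of its underside.
- brush_pot: Bystander: steel pot, 72 mm across and 85 mm high, with brushes standing in it to 150 mm; on the bench, far left; origin at the centre of its underside.
- spatula: Bystander: hand spatula, 170 mm long, lying flat; on the bench right of the mat; origin at the centre of its underside.
There are look-alikes about, which are no part of the job. What is shaped like the palette but green, purple or turquoise is not meant.

How it is judged:
By the outcome, as a careful person would: the job done as asked, in the order asked, and still so for the second after the job is handed in, with the robot touching nothing.
It also fails if it takes over 72 s, if anything falls off the work surface, if the arm or the gripper's body presses on something with over 40 N, if the wrist force passes 120 N, or if a joint passes its speed limit or range.

## Working session

There is one attempt and no reset: what is moved stays moved. The work goes in short steps, Python scripts to look and compute and a shell command to move; the robot and the scene stay as the last step left them, time stands still between calls to the robot, and variables do not carry over. Pictures are saved under pics/ and viewed, about 8 in all and at most 12, crops included, and the job is handed in when it is done.

```bash
ls; mkdir -p pics
cat > h.py <<'E'
from station import *
import numpy as np, cv2
from scipy.spatial.transform import Rotation as R
def pix(f,p):
    c=f["camera_from_world"]@np.append(p,1); q=f["K"]@c[:3]; return q[:2]/q[2]
def ray(f,uv,z):
    T=np.linalg.inv(f["camera_from_world"]); d=T[:3,:3]@np.linalg.inv(f["K"])@[uv[0],uv[1],1]; o=T[:3,3]
    return o+d*(z-o[2])/d[2]
def save(f,n,crop=None,s=1):
    im=f["color"][:,:,::-1]
    if crop: im=im[crop[1]:crop[3],crop[0]:crop[2]]
    cv2.imwrite("pics/"+n,cv2.resize(im,None,fx=s,fy=s,interpolation=cv2.INTER_CUBIC))
E
python3 - <<'E'
from h import *
s=observe();print({k:np.round(v,3) for k,v in s.items()})
a=grab_frame("scene");b=grab_frame("top")
cv2.imwrite("pics/a.png",np.vstack([a["color"],b["color"]])[:,:,::-1][:, :].copy()) 
im=np.hstack([a["color"],b["color"]])[:,:,::-1]; save(b,"top.png",None,1.4); save(a,"scene.png",None,1.4)
for f in(a,b):
  print(np.round(np.linalg.inv(f["camera_from_world"])[:3,3],3))
  for n in["palette","mat","bur_block","liquid_bottle","powder_jar","plaster_model","fence_top"]:
    r=boxes_of(f,n);print(n,[(np.round(x["extent"]).tolist(),round(x["p"],2)) for x in r[:3]])
E
```

```text
pics
{'time': np.float64(0.0), 'joint_positions': array([-1.221,  0.629,  0.038,  1.518, -0.027,  0.996, -0.02 ]), 'dq': array([-0.001,  0.   , -0.001,  0.001, -0.   ,  0.002,  0.001]), 'joint_efforts': array([-1.0000e-03, -5.4973e+01,  1.1430e+00, -1.8664e+01, -5.2000e-02,
        2.3000e-02,  0.0000e+00]), 'eef_pos': array([0.262, 0.594, 0.213]), 'tool_rot': array([-1.573, -0.   , -0.416]), 'ft_force': array([-0.409, -0.042, -1.132]), 'wrist_torque': array([-0.015, -0.003, -0.012]), 'opening': np.float64(0.094)}
[1.014 0.722 0.629]
palette [([248.0, 217.0, 306.0, 259.0], 0.97), ([183.0, 174.0, 233.0, 200.0], 0.9), ([416.0, 310.0, 490.0, 370.0], 0.69)]
mat []
bur_block [([191.0, 209.0, 217.0, 237.0], 0.82), ([185.0, 195.0, 357.0, 317.0], 0.37)]
liquid_bottle [([241.0, 271.0, 253.0, 301.0], 0.92)]
powder_jar [([248.0, 194.0, 267.0, 208.0], 0.56)]
plaster_model [([372.0, 269.0, 404.0, 295.0], 0.58)]
fence_top [([184.0, 195.0, 353.0, 317.0], 0.97), ([249.0, 193.0, 266.0, 209.0], 0.68)]
[0.335 0.051 1.421]
palette [([240.0, 183.0, 291.0, 220.0], 0.76), ([359.0, 164.0, 416.0, 220.0], 0.71), ([194.0, 276.0, 252.0, 328.0], 0.66)]
mat [([203.0, 131.0, 338.0, 256.0], 0.72)]
bur_block [([309.0, 140.0, 334.0, 166.0], 0.83)]
liquid_bottle [([220.0, 138.0, 231.0, 148.0], 0.47)]
powder_jar [([313.0, 208.0, 328.0, 225.0], 0.49), ([311.0, 141.0, 337.0, 165.0], 0.36)]
plaster_model [([154.0, 235.0, 177.0, 253.0], 0.97), ([200.0, 131.0, 340.0, 252.0], 0.28)]
fence_top [([199.0, 131.0, 341.0, 254.0], 0.83)]
```

View pics/top.png

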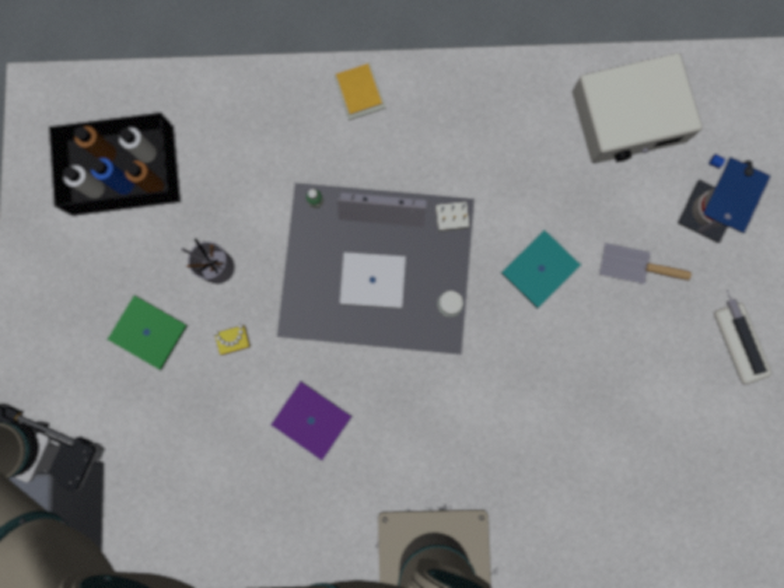

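View pics/scene.png

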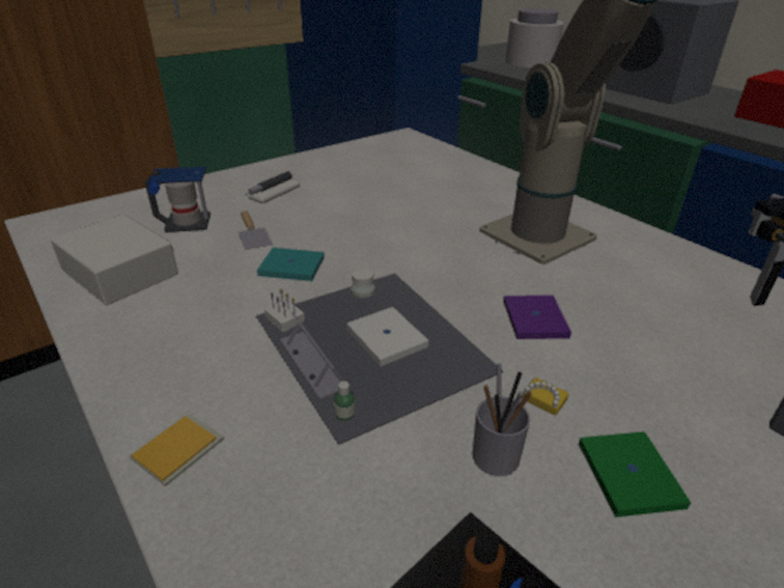

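The top view (shown ×1.4) has the white palette at about (373,280), with the fence at (382,208) behind it. The bur block is at (453,215), the bottle at (314,197) and the jar at (451,303). The green, purple and turquoise slabs are the look-alikes.

Run:
```python
from h import *
b=grab_frame("top")
g=cv2.cvtColor(b["color"],cv2.COLOR_RGB2HSV)
# palette
m=((g[:,:,2]>150)&(g[:,:,1]<40)).astype(np.uint8); sub=np.zeros_like(m); sub[178:225,236:296]=m[178:225,236:296]
c=max(cv2.findContours(sub,0,1)[0],key=cv2.contourArea); r=cv2.minAreaRect(c); print(r)
P=np.array([ray(b,p,.018)[:2] for p in cv2.boxPoints(r)]);print("pal",P.round(4),P.mean(0),[np.linalg.norm(P[i]-P[i-1]) for i in range(4)])
d=np.array([P[i]-P[i-1] for i in range(4)]);print(np.degrees(np.arctan2(d[:,1],d[:,0])))
# mat
rg=max(regions_of(b,"mat"),key=lambda x:x["p"])["pixels"].astype(np.uint8)
c=max(cv2.findContours(rg,0,1)[0],key=cv2.contourArea); r=cv2.minAreaRect(c)
M=np.array([ray(b,p,.003)[:2] for p in cv2.boxPoints(r)])
print("mat net",M.round(4),M.mean(0),[np.linalg.norm(M[i]-M[i-1]) for i in range(4)])
M=np.array([ray(b,np.array(p)/1.4,.003)[:2] for p in [(295,183),(474,198),(462,353),(278,337)]])
print("mat eye",M.round(4),M.mean(0),[np.linalg.norm(M[i]-M[i-1]) for i in range(4)])
for n,p,z in [("fence foot",[(338,219),(425,224)],.003),("fence top",[(339,193),(427,199)],.057),("jar",[(451,303)],.045),("bur",[(453,215)],.03),("bottle",[(314,195)],.06)]:
  print(n,[ray(b,np.array(q)/1.4,z)[:2].round(4) for q in p])
save(b,"topc.png",(190,120,350,265),5)
```

```text
((265.78680419921875, 199.48477172851562), (43.674442291259766, 36.05100631713867), 4.085616588592529)
pal [[0.497  0.166 ]
 [0.5954 0.1574]
 [0.5835 0.039 ]
 [0.4854 0.0486]] [0.54031976 0.10274219] [np.float64(0.1179497995991991), np.float64(0.09881439137198028), np.float64(0.1190444854975199), np.float64(0.09855644833004965)]
[ 84.35972535  -4.98290203 -95.76129554 174.38256285]
mat net [[ 0.4342  0.2925]
 [ 0.7466  0.2607]
 [ 0.6984 -0.1095]
 [ 0.39   -0.0675]] [0.5672983  0.09406334] [np.float64(0.3627869192968707), np.float64(0.3139407631034815), np.float64(0.3733559298644892), np.float64(0.31115320063151)]
mat eye [[ 0.7407  0.253 ]
 [ 0.6993 -0.1022]
 [ 0.3941 -0.0667]
 [ 0.4341  0.2884]] [0.56707581 0.09311193] [np.float64(0.3086132593756944), np.float64(0.3575561275867552), np.float64(0.3072729962762987), np.float64(0.3574072529043829)]
fence foot [array([0.6647, 0.1682]), array([ 0.6496, -0.0036])]
fence top [array([0.703, 0.161]), array([ 0.6862, -0.0069])]
jar [array([ 0.4868, -0.0462])]
bur [array([ 0.6599, -0.0573])]
bottle [array([0.6997, 0.2086])]
```

View pics/topc.png

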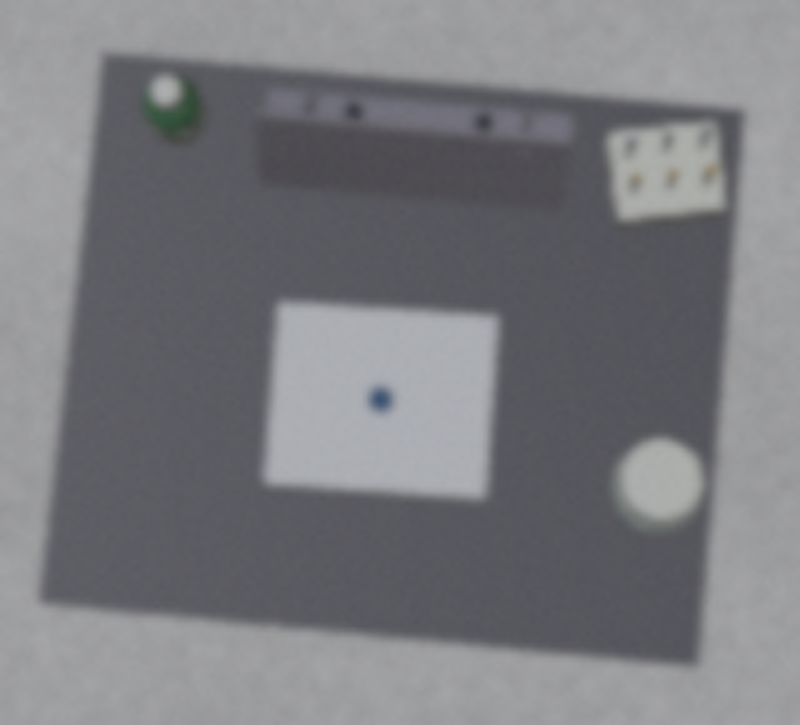

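```bash
cat >> h.py <<'E'
MC=np.array([.567,.0931]); YAW=-.1155
MX=np.array([np.cos(YAW),np.sin(YAW)]); MY=np.array([-MX[1],MX[0]])
def w(x,y,z): return np.append(MC+x*MX+y*MY,z)      # mat xy, world z
def m(p): d=np.array(p[:2])-MC; return np.array([d@MX,d@MY,p[2]])
def ori(tilt,jaw=0):  # tool down tilted: tilt>0 tips towards robot; jaw 0 along mat y, +-90 along mat x
    B=R.from_euler("xyz",[-np.pi/2,0,YAW]); ax=np.append(MY,0)
    return R.from_rotvec(ax*np.radians(tilt))*R.from_rotvec([0,0,np.radians(jaw)])*B
def row(p,o,cur=None):
    s=observe() if cur is None else None
    p0,o0=(s["eef_pos"],R.from_euler("xyz",s["tool_rot"])) if cur is None else cur
    return np.r_[o0.inv().apply(np.array(p)-p0)/.3,(o0.inv()*o).as_rotvec()/np.pi].round(4).tolist()
E
python3 - <<'E'
from h import *
b=grab_frame("top")
for n,p,z in [("foot",[(258,188),(568,208)],.003),("top",[(260,122),(572,145)],.057),("rear",[(265,90),(575,115)],.003)]:
  print(n,[m(ray(b,np.array(q)/5+[190,120]-.4,z)).round(4) for q in p])
print("dot",m(ray(b,np.array((380,399))/5+[190,120]-.4,.018)))
print("hover",row(w(-.108,.0065,.213),ori(0)), "low",row(w(-.108,.0065,.0135),ori(0)))
print(ori(20).apply([0,1,0]),ori(0).apply([0,0,1]))
E
```

```text
foot [array([0.0862, 0.0862, 0.003 ]), array([ 0.0898, -0.0858,  0.003 ])]
top [array([0.1103, 0.0829, 0.057 ]), array([ 0.1121, -0.0844,  0.057 ])]
rear [array([0.1421, 0.0879, 0.003 ]), array([ 0.1426, -0.0852,  0.003 ])]
dot [-0.02765334  0.0069492   0.018     ]
hover [1.2534, 0.0016, -1.2051, -0.0, -0.0956, -0.0] low [1.2534, 0.6666, -1.2052, -0.0, -0.0956, -0.0]
[-0.33974136  0.03941555 -0.93969262] [1.15243371e-01 9.93337287e-01 1.66533454e-16]
```

```bash
python3 -m jog '[0.15,0,-0.14,0,-0.02,0,-0.5, 0.27,0,-0.26,0,-0.03,0,-0.5, 0.39,0,-0.38,0,-0.04,0,-0.5, 0.51,0,-0.5,0,-0.05,0,-0.5, 0.63,0,-0.62,0,-0.06,0,-0.5, 0.75,0,-0.74,0,-0.07,0,-0.5, 0.87,0,-0.86,0,-0.08,0,-0.5, 0.98,0,-0.96,0,-0.0956,0,-0.5, 0.98,0,-0.96,0,-0.0956,0,-0.5, 0.98,0,-0.96,0,-0.0956,0,-0.5]' 10
python3 - <<'E'
from h import *
s=observe(); print(s["joint_positions"].round(3),s["ft_force"].round(2),s["tool_rot"])
print("hover",row(w(-.108,.0065,.06),ori(0)), "low",row(w(-.108,.0065,.0135),ori(0)))
E
```

```text
time: 1.95
eef_pos: [0.4162, 0.2104, 0.2137]
tool_rot: [-1.571, -0.001, -0.121]
ft_force: [-1.4, -0.8, -0.7]
opening: 0.0707
[-0.514  0.368 -0.02   2.01   0.011  0.763  0.909] [-1.36 -0.83 -0.67] [-1.57084559e+00 -6.60866017e-04 -1.21009170e-01]
hover [0.1858, 0.5126, -0.3079, 0.0, -0.0018, 0.0002] low [0.1857, 0.6676, -0.3079, 0.0, -0.0018, 0.0002]
```

```bash
python3 -m jog '[0.09,0.15,-0.15,0,-0.0018,0,-0.5, 0.186,0.25,-0.308,0,-0.0018,0,-0.5, 0.186,0.4,-0.308,0,-0.0018,0,-0.5, 0.186,0.5,-0.308,0,-0.0018,0,-0.5, 0.186,0.56,-0.308,0,-0.0018,0,-0.5, 0.186,0.61,-0.308,0,-0.0018,0,-0.5, 0.186,0.64,-0.308,0,-0.0018,0,-0.5, 0.186,0.66,-0.308,0,-0.0018,0,-0.5, 0.186,0.667,-0.308,0,-0.0018,0,-0.5, 0.186,0.667,-0.308,0,-0.0018,0,-0.5]'
python3 - <<'E'
from h import *
s=observe(); print(m(s["eef_pos"]),s["ft_force"].round(2))
a=grab_frame("scene"); save(a,"s2.png",(180,150,400,330),3.5)
E
```

```text
time: 2.95
eef_pos: [0.4601, 0.1149, 0.0136]
tool_rot: [-1.57, -0.001, -0.109]
ft_force: [-0.7, -0.0, 0.4]
opening: 0.0705
[-0.10866964  0.00932402  0.01364932] [-0.73 -0.04  0.42]
```

View pics/s2.png

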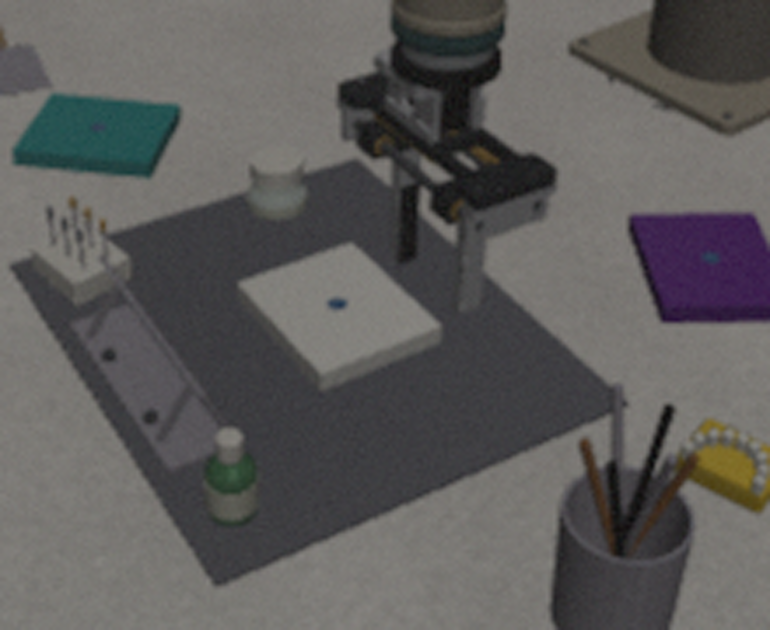

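The scene view shows the open fingers about 20 mm behind the palette's robot-side edge, at (437,280) in the crop. I'll push now.

```bash
python3 -m jog '[0.03,0,-0.01,0,0.002,0,-0.5, 0.05,0,-0.01,0,0.002,0,-0.5, 0.06,0,-0.01,0,0.002,0,-0.5, 0.07,0,-0.01,0,0.002,0,-0.5, 0.08,0,-0.01,0,0.002,0,-0.5, 0.09,0,-0.01,0,0.002,0,-0.5, 0.1,0,-0.01,0,0.002,0,-0.5, 0.11,0,-0.01,0,0.002,0,-0.5, 0.12,0,-0.01,0,0.002,0,-0.5, 0.13,0,-0.01,0,0.002,0,-0.5]'
python3 -m jog '[0.01,0,0,0,0,0,-0.5, 0.02,0,0,0,0,0,-0.5, 0.03,0,0,0,0,0,-0.5, 0.04,0,0,0,0,0,-0.5, 0.05,0,0,0,0,0,-0.5, 0.06,0,0,0,0,0,-0.5, 0.07,0,0,0,0,0,-0.5, 0.08,0,0,0,0,0,-0.5, 0.09,0,0,0,0,0,-0.5, 0.1,0,0,0,0,0,-0.5]'
python3 -m jog '[0.01,0,0,0,0,0,-0.5, 0.02,0,0,0,0,0,-0.5, 0.03,0,0,0,0,0,-0.5, 0.04,0,0,0,0,0,-0.5, 0.05,0,0,0,0,0,-0.5]'
python3 - <<'E'
from h import *
s=observe(); print(m(s["eef_pos"]),s["ft_force"].round(2),s["wrist_torque"])
E
```

```text
time: 4.0
eef_pos: [0.4986, 0.1069, 0.0133]
tool_rot: [-1.571, 0.0, -0.116]
ft_force: [-1.0, 0.3, -1.2]
opening: 0.0707
time: 5.0
eef_pos: [0.5284, 0.1035, 0.0134]
tool_rot: [-1.571, 0.0, -0.116]
ft_force: [-0.5, 0.1, 0.1]
opening: 0.0703
time: 5.5
eef_pos: [0.5433, 0.1017, 0.0134]
tool_rot: [-1.571, 0.0, -0.116]
ft_force: [-0.7, 0.6, 0.1]
opening: 0.071
[-0.02457178  0.00580504  0.01336691] [-0.72  0.62  0.06] [0.07022677 0.14065155 0.04486079]
```

Run:
```python
from h import *
b=grab_frame("top"); save(b,"t3.png",(200,120,340,240),5)
s=observe();print(s["ft_force"])
```

```text
[ 0.28073863  0.34165271 -0.30601   ]
```

View pics/t3.png

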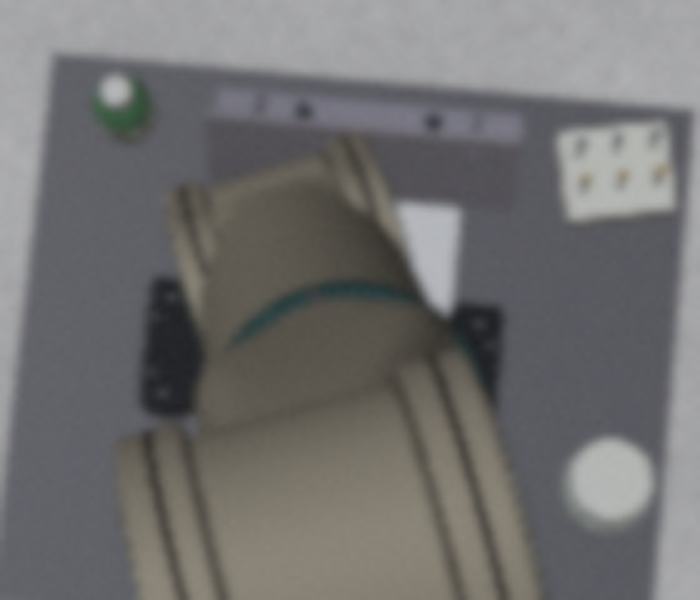

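The palette has slid square and its far edge is at the fence's foot (crop 430,205). I'll climb slowly.

```bash
python3 -m jog '[0.007,0,0,0,0,0,-0.5, 0.014,0,0,0,0,0,-0.5, 0.021,0,0,0,0,0,-0.5, 0.028,0,0,0,0,0,-0.5, 0.035,0,0,0,0,0,-0.5, 0.042,0,0,0,0,0,-0.5, 0.049,0,0,0,0,0,-0.5, 0.056,0,0,0,0,0,-0.5, 0.063,0,0,0,0,0,-0.5, 0.07,0,0,0,0,0,-0.5]'
python3 -m jog '[0.007,0,0,0,0,0,-0.5, 0.014,0,0,0,0,0,-0.5, 0.021,0,0,0,0,0,-0.5, 0.028,0,0,0,0,0,-0.5, 0.035,0,0,0,0,0,-0.5, 0.042,0,0,0,0,0,-0.5, 0.049,0,0,0,0,0,-0.5, 0.056,0,0,0,0,0,-0.5, 0.063,0,0,0,0,0,-0.5, 0.07,0,0,0,0,0,-0.5]'
python3 - <<'E'
from h import *
s=observe(); print(m(s["eef_pos"]),s["ft_force"].round(2),s["wrist_torque"])
a=grab_frame("scene"); save(a,"s4.png",(180,150,400,330),3)
E
```

```text
time: 6.55
eef_pos: [0.5645, 0.0992, 0.0134]
tool_rot: [-1.571, -0.001, -0.116]
ft_force: [-2.5, 0.5, -0.2]
opening: 0.0707
time: 7.55
eef_pos: [0.5854, 0.0969, 0.0135]
tool_rot: [-1.571, -0.001, -0.116]
ft_force: [-1.4, 0.1, -0.2]
opening: 0.0705
[0.01782983 0.00587073 0.01350507] [-1.44  0.1  -0.18] [ 0.01582702  0.20870085 -0.02547999]
```

View pics/s4.png

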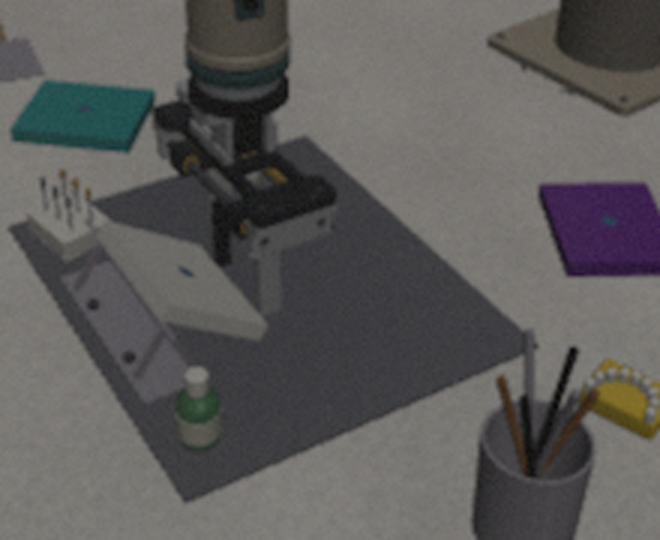

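The palette is climbing evenly. Continue.

```bash
python3 -m jog '[0.007,0,0,0,0,0,-0.5, 0.014,0,0,0,0,0,-0.5, 0.021,0,0,0,0,0,-0.5, 0.028,0,0,0,0,0,-0.5, 0.035,0,0,0,0,0,-0.5, 0.042,0,0,0,0,0,-0.5, 0.049,0,0,0,0,0,-0.5, 0.056,0,0,0,0,0,-0.5, 0.063,0,0,0,0,0,-0.5, 0.07,0,0,0,0,0,-0.5]'
python3 -m jog '[0.007,0,0,0,0,0,-0.5, 0.014,0,0,0,0,0,-0.5, 0.02,0,0,0,0,0,-0.5, 0.026,0,0,0,0,0,-0.5, 0.032,0,0,0,0,0,-0.5, 0.038,0,0,0,0,0,-0.5, 0.044,0,0,0,0,0,-0.5, 0.05,0,0,0,0,0,-0.5]'
python3 -m jog '[0.003,0,0,0,0,0,-0.5, 0.006,0,0,0,0,0,-0.5]'
python3 -c '
from h import *
s=observe(); print(m(s["eef_pos"]))'
```

```text
time: 8.6
eef_pos: [0.6058, 0.0944, 0.0133]
tool_rot: [-1.571, 0.0, -0.116]
ft_force: [-1.7, -1.2, -0.3]
opening: 0.0705
time: 9.4
eef_pos: [0.6206, 0.0927, 0.0134]
tool_rot: [-1.571, 0.0, -0.116]
ft_force: [-1.1, 0.7, -0.5]
opening: 0.0703
time: 9.6
eef_pos: [0.6224, 0.0925, 0.0133]
tool_rot: [-1.571, 0.0, -0.116]
ft_force: [-1.4, 0.3, -0.6]
opening: 0.0705
[0.05505209 0.00576885 0.0133436 ]
```

Now 1 mm steps with force readings.

```bash
python3 -m jog '[0.0035,0,0,0,0,0,-0.5, 0.007,0,0,0,0,0,-0.5, 0.0105,0,0,0,0,0,-0.5, 0.014,0,0,0,0,0,-0.5]' |grep -E "eef|ft"
python3 -m jog '[0.0035,0,0,0,0,0,-0.5, 0.007,0,0,0,0,0,-0.5]'|grep -E "eef|ft"
python3 -m jog '[0.0035,0,0,0,0,0,-0.5, 0.007,0,0,0,0,0,-0.5]'|grep -E "eef|ft"
python3 -c '
from h import *
s=observe(); print(m(s["eef_pos"]))
a=grab_frame("scene"); save(a,"s5.png",(180,150,340,310),4)'
```

```text
eef_pos: [0.6265, 0.092, 0.0134]
ft_force: [-1.6, -0.4, -0.4]
eef_pos: [0.6287, 0.0917, 0.0133]
ft_force: [-1.2, 0.4, -0.2]
eef_pos: [0.6307, 0.0915, 0.0134]
ft_force: [-1.1, 0.9, -0.1]
[0.0635034  0.00578767 0.01335045]
```

View pics/s5.png

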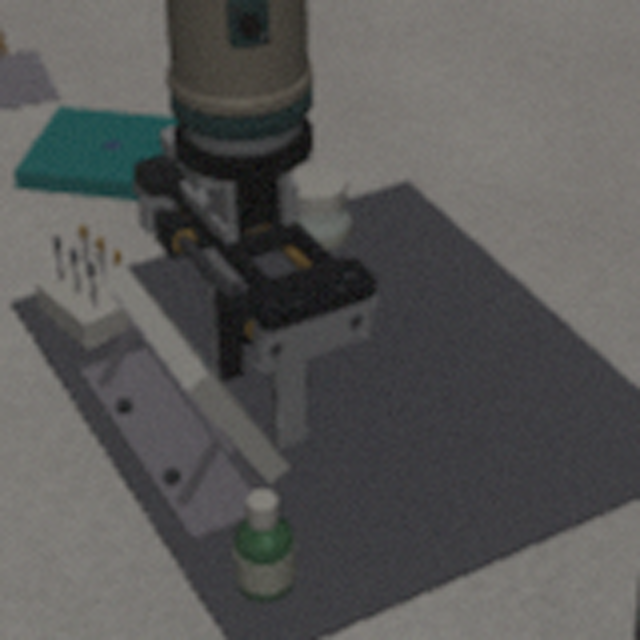

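It isn't flat yet, and the force is still low. Continue in small steps until the force rises.

```bash
for i in 1; do python3 -m jog '[0.0035,0,0,0,0,0,-0.5, 0.007,0,0,0,0,0,-0.5]'|grep -E "eef|ft"; done
python3 -m jog '[0.0035,0,0,0,0,0,-0.5]'|grep -E "eef|ft"
python3 -m jog '[0.0035,0,0,0,0,0,-0.5]'|grep -E "eef|ft"
```

```text
eef_pos: [0.6328, 0.0913, 0.0133]
ft_force: [-1.9, 0.6, -0.4]
eef_pos: [0.6332, 0.0912, 0.0133]
ft_force: [-2.1, 0.7, 0.6]
eef_pos: [0.6334, 0.0913, 0.0131]
ft_force: [-5.1, 1.0, 1.1]
```

```bash
python3 -m jog '[0.002,0,0,0,0,0,-0.5]'|grep -E "eef|ft"
python3 -m jog '[0.002,0,0,0,0,0,-0.5]'|grep -E "eef|ft"
python3 -m jog '[0.002,0,0,0,0,0,-0.5]'|grep -E "eef|ft"
```

```text
eef_pos: [0.6335, 0.0912, 0.013]
ft_force: [-6.0, 1.5, 2.4]
eef_pos: [0.6335, 0.0912, 0.013]
ft_force: [-6.4, 1.3, 2.6]
eef_pos: [0.6335, 0.0912, 0.0129]
ft_force: [-7.6, 2.0, 3.1]
```

```bash
python3 -m jog '[-0.02,0,0,0,0,0,-0.5, -0.06,0,0,0,0,0,-0.5, -0.15,0,0,0,0,0,-0.5, -0.25,0,0,0,0,0,-0.5, -0.25,-0.15,0,0,0,0,-0.5, -0.25,-0.3,0,0,0,0,-0.5, -0.25,-0.45,0,0,0,0,-0.5, -0.25,-0.6,0,0,0,0,-0.5, -0.25,-0.7,0,0,0,0,-0.5, -0.25,-0.7,0,0,0,0,-0.5]'
python3 - <<'E'
from h import *
s=observe(); print(m(s["eef_pos"]),s["joint_positions"].round(2))
a=grab_frame("scene"); save(a,"s6.png",(180,170,320,310),4)
# project predicted leaning-slab corners for checks
foot=.0878
c=np.cos(np.radians(65));n=np.sin(np.radians(65))
for t,th in [(0,0),(.1,0),(.1,.015),(0,.015)]:
  for y in (-.054,.066):
    q=pix(a,w(foot+t*c-th*n,y,.003+t*n+th*c)); print(t,th,y,((q-[180,170]+.5)*4).round(0))
E
```

```text
time: 12.15
eef_pos: [0.5666, 0.1, 0.2288]
tool_rot: [-1.567, -0.013, -0.116]
ft_force: [0.9, 0.3, -0.2]
opening: 0.0706
[-0.00120592  0.00682916  0.22879356] [-0.2   0.5  -0.04  1.73  0.02  0.91  1.21]
0 0 -0.054 [181. 290.]
0 0 0.066 [267. 403.]
0.1 0 -0.054 [104. 193.]
0.1 0 0.066 [190. 306.]
0.1 0.015 -0.054 [125. 177.]
0.1 0.015 0.066 [212. 288.]
0 0.015 -0.054 [200. 276.]
0 0.015 0.066 [288. 387.]
```

View pics/s6.png

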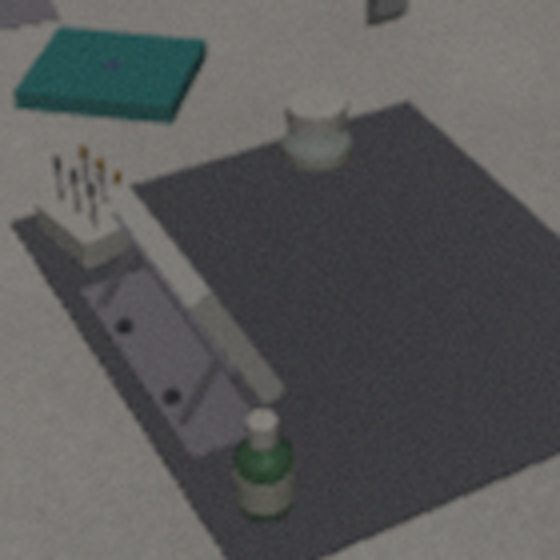

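The palette leans flat on the fence: its left end face in the crop, (195,305) to (285,390), matches my projected corners within a few pixels. The bystanders are unmoved. Next is the grasp pose: jaw across the slab, tilted 25°.

```bash
cat >> h.py <<'E'
FOOT=.0878
def slabpt(t,th,y=.006):   # point on leaning slab frame: t up the slope, th off the fence
    c,n=np.cos(np.radians(65)),np.sin(np.radians(65)); return w(FOOT+t*c-th*n,y,.003+t*n+th*c)
E
python3 - <<'E'
from h import *
s=observe(); cur=(s["eef_pos"],R.from_euler("xyz",s["tool_rot"]))
print("turn",row(w(.05,.006,.24),ori(0,-90),cur))
c2=(w(.05,.006,.24),ori(0,-90))
print("pre",row(slabpt(.145,.0075),ori(25,-90),c2))
print(ori(25,-90).apply([0,1,0]),ori(25,-90).apply([0,0,1]))
E
```

```text
turn [0.1771, -0.045, -0.0007, -0.0024, 0.4997, 0.0014]
pre [0.0, 0.3414, 0.3076, -0.1389, 0.0, -0.0]
[-0.41980248  0.04870395 -0.90630779] [ 0.90026932 -0.10444596 -0.42261826]
```

```bash
python3 -m jog '[0.05,-0.05,0,0,0.25,0,-0.064, 0.1,-0.05,0,0,0.25,0,-0.064, 0.15,-0.05,0,0,0.25,0,-0.064, 0.177,-0.05,0,0,0.25,0,-0.064, 0.177,-0.05,0,0,0.25,0,-0.064, 0.177,-0.05,0,0,0.25,0,-0.064]' 8
python3 - <<'E'
from h import *
s=observe(); cur=(s["eef_pos"],R.from_euler("xyz",s["tool_rot"]))
print("turn",row(w(.05,.006,.24),ori(0,-90),cur))
E
```

```text
time: 12.8
eef_pos: [0.6147, 0.093, 0.2365]
tool_rot: [-1.573, -0.0, -0.904]
ft_force: [-0.0, 0.3, 0.4]
opening: 0.05
turn [0.0048, -0.0117, 0.0076, 0.0006, 0.2491, 0.0003]
```

```bash
python3 -m jog '[0.005,-0.01,0.008,0,0.249,0,-0.064, 0.005,-0.01,0.008,0,0.249,0,-0.064, 0.005,-0.01,0.008,0,0.249,0,-0.064, 0.005,-0.01,0.008,0,0.249,0,-0.064, 0.005,-0.01,0.008,0,0.249,0,-0.064, 0.005,-0.01,0.008,0,0.249,0,-0.064]'
python3 -m jog '[0,0,0.1,-0.046,0,0,-0.064, 0,0,0.2,-0.092,0,0,-0.064, 0,0.1,0.308,-0.139,0,0,-0.064, 0,0.2,0.308,-0.139,0,0,-0.064, 0,0.3,0.308,-0.139,0,0,-0.064, 0,0.341,0.308,-0.139,0,0,-0.064, 0,0.341,0.308,-0.139,0,0,-0.064]'
python3 - <<'E'
from h import *
s=observe(); print(s["joint_positions"].round(2))
print("pre",row(slabpt(.145,.0075),ori(25,-90)),"grasp",row(slabpt(.083,.0075),ori(25,-90)))
E
```

```text
time: 13.4
eef_pos: [0.6173, 0.0936, 0.2403]
tool_rot: [-1.572, -0.001, -1.684]
ft_force: [-0.8, -0.3, -0.4]
opening: 0.0503
time: 14.1
eef_pos: [0.7083, 0.0831, 0.1378]
tool_rot: [-2.011, 0.0, -1.683]
ft_force: [0.6, -0.3, 0.8]
opening: 0.0498
[-0.2   1.13  0.31  0.77 -0.33  1.72 -0.09]
pre [0.0013, -0.0005, 0.0025, 0.0011, 0.0011, 0.0004] grasp [0.0011, 0.2062, 0.0032, 0.0011, 0.0011, 0.0004]
```

```bash
python3 -m jog '[0.001,0.06,0.003,0.001,0.001,0,-0.064, 0.001,0.12,0.003,0.001,0.001,0,-0.064, 0.001,0.16,0.003,0.001,0.001,0,-0.064, 0.001,0.19,0.003,0.001,0.001,0,-0.064, 0.001,0.206,0.003,0.001,0.001,0,-0.064, 0.001,0.206,0.003,0.001,0.001,0,-0.064]'
python3 - <<'E'
from h import *
s=observe(); print(s["joint_positions"].round(2),"grasp",row(slabpt(.083,.0075),ori(25,-90)))
a=grab_frame("scene"); save(a,"s7.png",(160,130,330,300),4)
E
```

```text
time: 14.7
eef_pos: [0.6848, 0.0863, 0.0852]
tool_rot: [-2.001, -0.0, -1.686]
ft_force: [0.1, -0.0, 0.7]
opening: 0.05
[-0.23  1.12  0.31  0.94 -0.34  1.55 -0.06] grasp [0.0029, 0.014, -0.0, -0.0018, 0.0001, 0.0001]
```

View pics/s7.png

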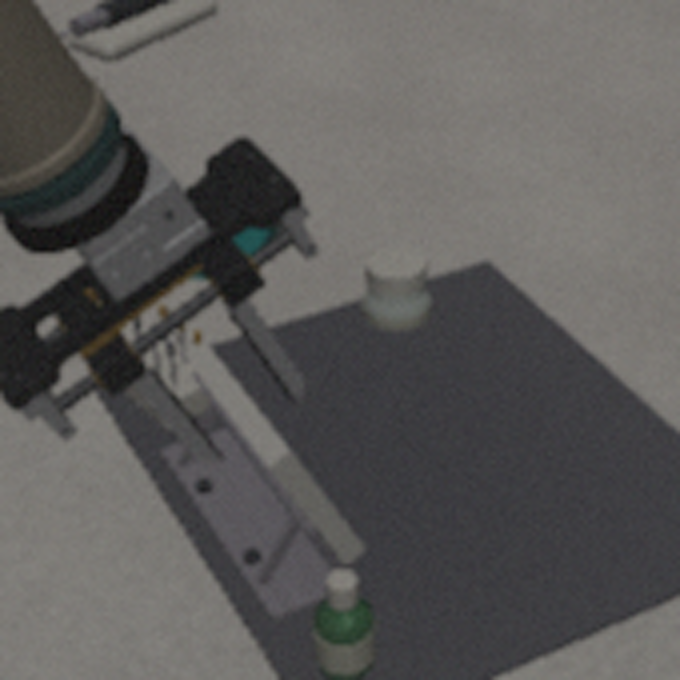

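The fingers straddle the slab (crop 215,455 and 300,400) and clear the burs. That is nine pictures viewed. Now close.

```bash
python3 -m jog '[0.002,0.013,0,-0.002,0,0,-0.064, 0.002,0.013,0,-0.002,0,0,0.3, 0.002,0.013,0,-0.002,0,0,0.5, 0.002,0.013,0,-0.002,0,0,0.6, 0.002,0.013,0,-0.002,0,0,0.75, 0.002,0.013,0,-0.002,0,0,0.9, 0.002,0.013,0,-0.002,0,0,1, 0.002,0.013,0,-0.002,0,0,1, 0.002,0.013,0,-0.002,0,0,1]' 8
python3 - <<'E'
from h import *
s=observe(); print(m(s["eef_pos"]), m(slabpt(.083,.0075)),"grasp",row(slabpt(.083,.0075),ori(25,-90)))
E
```

```text
time: 15.65
eef_pos: [0.6826, 0.0854, 0.0791]
tool_rot: [-2.011, -0.001, -1.687]
ft_force: [0.4, -0.1, -1.8]
opening: 0.0151
[0.11574951 0.00568024 0.07905083] [0.11608001 0.006      0.08139318] grasp [-0.0011, -0.0075, -0.0023, 0.0011, -0.0003, 0.0003]
```

```bash
cat >> h.py <<'E'
def tcp(beta,t=.0804,th=.0075,lift=0.):
    # planar (mat x rel. foot, z above mat) of TCP for slab angle beta (deg), slab standing on its lower edge
    b=np.radians(beta);u=np.array([np.cos(b),np.sin(b)]);v=np.array([-np.sin(b),np.cos(b)]) # up slab, back normal
    W=np.zeros(2) if beta<=90 else np.array([-.015,0])-.015*v
    return W+t*u+th*v+[0,lift]
def rows(b0,l0,seq):
    b=np.radians(b0); y=-np.array([np.cos(b),np.sin(b)]); z=np.array([np.sin(b),-np.cos(b)])
    p0=tcp(b0,lift=l0)
    for be,l in seq:
        d=tcp(be,lift=l)-p0; print(be,[0,round(d@y/.3,4),round(d@z/.3,4),round((be-b0)/180,4),0,0])
E
python3 - <<'E'
from h import *
rows(65,0,[(b,.0012) for b in range(69,106,4)])
print(tcp(105),tcp(145))
rows(105,.0012,[(b,.0012) for b in range(109,146,4)])
E
```

```text
69 [0, np.float64(-0.0012), np.float64(-0.0203), 0.0222, 0, 0]
73 [0, np.float64(0.0025), np.float64(-0.0387), 0.0444, 0, 0]
77 [0, np.float64(0.0074), np.float64(-0.0569), 0.0667, 0, 0]
81 [0, np.float64(0.0136), np.float64(-0.0746), 0.0889, 0, 0]
85 [0, np.float64(0.0211), np.float64(-0.0918), 0.1111, 0, 0]
89 [0, np.float64(0.0297), np.float64(-0.1085), 0.1333, 0, 0]
93 [0, np.float64(0.0371), np.float64(-0.1258), 0.1556, 0, 0]
97 [0, np.float64(0.045), np.float64(-0.1428), 0.1778, 0, 0]
101 [0, np.float64(0.054), np.float64(-0.1593), 0.2, 0, 0]
105 [0, np.float64(0.0641), np.float64(-0.1751), 0.2222, 0, 0]
[-0.02856461  0.07960158] [-0.076558    0.05225919]
109 [0, np.float64(-0.0011), np.float64(-0.0188), 0.0222, 0, 0]
113 [0, np.float64(-0.0009), np.float64(-0.0375), 0.0444, 0, 0]
117 [0, np.float64(0.0007), np.float64(-0.0563), 0.0667, 0, 0]
121 [0, np.float64(0.0035), np.float64(-0.0748), 0.0889, 0, 0]
125 [0, np.float64(0.0076), np.float64(-0.0932), 0.1111, 0, 0]
129 [0, np.float64(0.013), np.float64(-0.1112), 0.1333, 0, 0]
133 [0, np.float64(0.0196), np.float64(-0.1287), 0.1556, 0, 0]
137 [0, np.float64(0.0275), np.float64(-0.1458), 0.1778, 0, 0]
141 [0, np.float64(0.0365), np.float64(-0.1623), 0.2, 0, 0]
145 [0, np.float64(0.0466), np.float64(-0.1781), 0.2222, 0, 0]
```

```bash
python3 -m jog '[0,-0.0012,-0.0203,0.0222,0,0,1, 0,0.0025,-0.0387,0.0444,0,0,1, 0,0.0074,-0.0569,0.0667,0,0,1, 0,0.0136,-0.0746,0.0889,0,0,1, 0,0.0211,-0.0918,0.1111,0,0,1, 0,0.0297,-0.1085,0.1333,0,0,1, 0,0.0371,-0.1258,0.1556,0,0,1, 0,0.045,-0.1428,0.1778,0,0,1, 0,0.054,-0.1593,0.2,0,0,1, 0,0.0641,-0.1751,0.2222,0,0,1]'
cat > fk.py <<'E'
from h import *
from scipy.optimize import least_squares
D=[([-1.221,.629,.038,1.518,-.027,.996,-.02],[.262,.594,.213]),([-.514,.368,-.02,2.01,.011,.763,.909],[.4162,.2104,.2137]),([-.2,.5,-.04,1.73,.02,.91,1.21],[.5666,.1,.2288]),([-.2,1.13,.31,.77,-.33,1.72,-.09],[.7083,.0831,.1378]),([-.23,1.12,.31,.94,-.34,1.55,-.06],[.6848,.0863,.0852])]
def fk(q,P,s):
    h,L1,L2,L3,a=P
    p=np.array([0,0,h]);Q=R.from_euler("Z",-q[0])*R.from_euler("Y",q[1])*R.from_euler("Z",s[0]*q[2])
    p=p+Q.apply([a,0,L1]);Q=Q*R.from_euler("Y",q[3]);p=p+Q.apply([-a,0,L2]);Q=Q*R.from_euler("Z",s[1]*q[4])*R.from_euler("Y",q[5])
    return p+Q.apply([0,0,L3]), Q.apply([0,0,1])
def fit():
    s=observe(); E=D+[(s["joint_positions"],s["eef_pos"])]; best=None
    for s1 in(1,-1):
      for s2 in(1,-1):
        r=least_squares(lambda P:np.concatenate([fk(q,P,(s1,s2))[0]-p for q,p in E]),[.33,.45,.4,.3,0])
        if best is None or r.cost<best[0].cost: best=(r,(s1,s2))
    return best
E
python3 - <<'E'
from fk import *
s=observe();print(m(s["eef_pos"]),s["joint_positions"].round(3), (np.array([FOOT,.003])+tcp(105,lift=.0012)))
r,sg=fit(); print(r.x.round(3),sg,np.abs(r.fun).max())
lo=np.array([-3.06,-.37,-1.25,.18,-1.1,.23,-2.94]);hi=-lo*0+np.array([3.06,2.12,1.32,2.47,4.24,1.98,2.94])
q=s["joint_positions"]
for psi in (75,65,60,55,50,45,40,35):
  b=180-psi; t=tcp(b)
  for z in (t[1]+.003,.02):
    x=FOOT+t[0]-(.03 if z==.02 else 0)
    P=w(x,.006,z); d=np.append(MX*np.cos(np.radians(psi)),-np.sin(np.radians(psi)))
    f=lambda v:np.concatenate([fk(np.r_[v,0],r.x,sg)[0]-P,.3*(fk(np.r_[v,0],r.x,sg)[1]-d)])
    u=least_squares(f,np.clip(q[:6],lo[:6]+.01,hi[:6]-.01),bounds=(lo[:6],hi[:6]))
    print(psi,round(z,3),"err",np.sqrt(2*u.cost).round(4),u.x.round(2))
E
```

```text
time: 16.65
eef_pos: [0.6266, 0.0921, 0.0845]
tool_rot: [-1.31, -0.001, -1.686]
ft_force: [-0.5, -0.6, -2.2]
opening: 0.0149
[0.05936509 0.00587503 0.08450723] [-0.447  0.704  0.314  1.946 -0.406  0.29   0.032] [0.05923539 0.08380158]
[0.337 0.525 0.394 0.334 0.008] (-1, -1) 0.03123860604098616
75 0.083 err 0.0 [-0.4   0.71  0.31  1.91 -0.41  0.32]
75 0.02 err 0.0 [-0.49  0.81  0.41  2.   -1.06  0.23]
65 0.079 err 0.0209 [-0.62  0.73  0.55  2.02 -1.1   0.23]
65 0.02 err 0.0466 [-0.63  0.82  0.53  2.02 -1.1   0.23]
60 0.076 err 0.0452 [-0.7   0.75  0.62  2.03 -1.1   0.23]
60 0.02 err 0.0697 [-0.72  0.83  0.61  2.03 -1.1   0.23]
55 0.073 err 0.0691 [-0.79  0.77  0.7   2.03 -1.1   0.23]
55 0.02 err 0.0918 [-0.83  0.86  0.7   2.03 -1.1   0.23]
50 0.069 err 0.0921 [-0.9   0.82  0.79  2.04 -1.1   0.23]
50 0.02 err 0.1125 [-0.96  0.92  0.8   2.04 -1.1   0.23]
45 0.065 err 0.1138 [-1.02  0.89  0.9   2.04 -1.1   0.23]
45 0.02 err 0.131 [-1.11  1.01  0.92  2.05 -1.1   0.23]
40 0.06 err 0.1333 [-1.17  1.01  1.01  2.04 -1.1   0.23]
40 0.02 err 0.1462 [-1.29  1.17  1.03  2.05 -1.1   0.23]
35 0.055 err 0.1489 [-1.34  1.21  1.12  2.04 -1.1   0.23]
35 0.02 err 0.156 [-1.48  1.4   1.13  2.06 -1.1   0.23]
```

The arm holds the slab just past vertical, but joint 6 (0.29, minimum 0.23) stops me tilting the gripper much further. So the fingers stay near 80°. I'll widen the jaws step by step so the slab rotates down, trapped between the near pad and the far fingertip.

```bash
cat > low.py <<'E'
from h import *
def pose(phi,psi,s,gap=.0015):
    f,p=np.radians([phi,psi]); d=np.array([np.cos(p),-np.sin(p)]); n=np.array([np.sin(p),np.cos(p)]); de=p-f
    g=.015*np.cos(de)+(s+.015*np.sin(de))*np.tan(de)+gap
    E=np.array([-.015-.1*np.cos(f),.1*np.sin(f)])
    return E+(s-.008)*d+g/2*n, g
def go(seq,gap0):
    f0,p0,s0=seq[0]; c0,_=pose(f0,p0,s0,gap0); p=np.radians(p0)
    d=np.array([np.cos(p),-np.sin(p)]); n=np.array([np.sin(p),np.cos(p)])
    for f,ps,s in seq[1:]:
        c,g=pose(f,ps,s); x=c-c0
        print((f,ps,s),"g",round(g*1e3,1),"z",round(c[1]*1e3),"row",[0,round(float(x@d/.3),3),round(float(x@n/.3),3),round((p0-ps)/180,4),0,0,round(1-2*g/.094,3)])
if __name__=="__main__":
    go([(75,75,.028),(75,75,.028),(72,76,.027),(69,77,.026),(66,78,.026),(63,79,.026),(60,80,.025),(57,80,.025),(54,80,.025)],0)
    go([(54,80,.025)]+[(f,80,.025) for f in (51,48,45,42,39,36,33)]+[(30,80,.024)],.0015)
    go([(30,80,.024),(27,80,.022),(24,80,.020),(21,80,.018),(18,80,.015),(16,80,.0135),(14,80,.012),(12,80,.010),(10,80,.009)],.0015)
E
python3 low.py
python3 -m jog '[0,0.003,-0.001,0,0,0,1, 0,0.0064,-0.0017,0,0,0,1]' 12
```

```text
(75, 75, 0.028) g 16.5 z 79 row [0, 0.0, 0.002, 0.0, 0, 0, np.float64(0.649)]
(72, 76, 0.027) g 18.4 z 79 row [0, -0.002, -0.013, -0.0056, 0, 0, np.float64(0.608)]
(69, 77, 0.026) g 20.3 z 78 row [0, -0.004, -0.028, -0.0111, 0, 0, np.float64(0.568)]
(66, 78, 0.026) g 22.4 z 76 row [0, -0.001, -0.043, -0.0167, 0, 0, np.float64(0.524)]
(63, 79, 0.026) g 24.6 z 74 row [0, 0.003, -0.058, -0.0222, 0, 0, np.float64(0.477)]
(60, 80, 0.025) g 26.6 z 72 row [0, 0.005, -0.072, -0.0278, 0, 0, np.float64(0.435)]
(57, 80, 0.025) g 28.4 z 70 row [0, 0.01, -0.086, -0.0278, 0, 0, np.float64(0.396)]
(54, 80, 0.025) g 30.4 z 67 row [0, 0.016, -0.099, -0.0278, 0, 0, np.float64(0.354)]
(51, 80, 0.025) g 32.5 z 64 row [0, 0.008, -0.012, 0.0, 0, 0, np.float64(0.308)]
(48, 80, 0.025) g 34.8 z 61 row [0, 0.017, -0.023, 0.0, 0, 0, np.float64(0.259)]
(45, 80, 0.025) g 37.3 z 57 row [0, 0.027, -0.034, 0.0, 0, 0, np.float64(0.206)]
(42, 80, 0.025) g 40.1 z 54 row [0, 0.037, -0.043, 0.0, 0, 0, np.float64(0.148)]
(39, 80, 0.025) g 43.1 z 50 row [0, 0.048, -0.051, 0.0, 0, 0, np.float64(0.083)]
(36, 80, 0.025) g 46
[... 298 characters left out ...]
.183)]
(24, 80, 0.02) g 58.0 z 34 row [0, 0.015, -0.013, 0.0, 0, 0, np.float64(-0.234)]
(21, 80, 0.018) g 60.6 z 31 row [0, 0.023, -0.018, 0.0, 0, 0, np.float64(-0.289)]
(18, 80, 0.015) g 61.7 z 29 row [0, 0.028, -0.025, 0.0, 0, 0, np.float64(-0.312)]
(16, 80, 0.0135) g 63.4 z 28 row [0, 0.033, -0.028, 0.0, 0, 0, np.float64(-0.349)]
(14, 80, 0.012) g 65.3 z 26 row [0, 0.039, -0.029, 0.0, 0, 0, np.float64(-0.39)]
(12, 80, 0.01) g 66.3 z 25 row [0, 0.043, -0.032, 0.0, 0, 0, np.float64(-0.41)]
(10, 80, 0.009) g 70.1 z 22 row [0, 0.05, -0.03, 0.0, 0, 0, np.float64(-0.491)]
time: 16.85
eef_pos: [0.6275, 0.0922, 0.0823]
tool_rot: [-1.314, -0.001, -1.686]
ft_force: [0.2, -0.2, -1.7]
opening: 0.0154
```

```bash
python3 -m jog '[0,0,0.002,0,0,0,0.65, 0,-0.002,-0.013,-0.0056,0,0,0.608, 0,-0.004,-0.028,-0.0111,0,0,0.568, 0,-0.001,-0.043,-0.0167,0,0,0.524, 0,0.003,-0.058,-0.0222,0,0,0.477, 0,0.005,-0.072,-0.0278,0,0,0.435, 0,0.01,-0.086,-0.0278,0,0,0.396, 0,0.016,-0.099,-0.0278,0,0,0.354]' 12
python3 - <<'E'
from h import *
from low import pose
s=observe(); c,g=pose(54,80,.025); print(m(s["eef_pos"])-[FOOT,0,.003],c,g,s["joint_positions"].round(2))
a=grab_frame("scene"); save(a,"s8.png",(160,130,340,310),4)
E
```

```text
time: 17.65
eef_pos: [0.5995, 0.095, 0.0696]
tool_rot: [-1.4, -0.001, -1.687]
ft_force: [-1.0, 0.1, -0.8]
opening: 0.0299
[-0.05571163  0.00566057  0.06657585] [-0.05586612  0.06679789] 0.030382343821274374 [-0.44  0.72  0.31  1.94 -0.41  0.37  0.03]
```

View pics/s8.png

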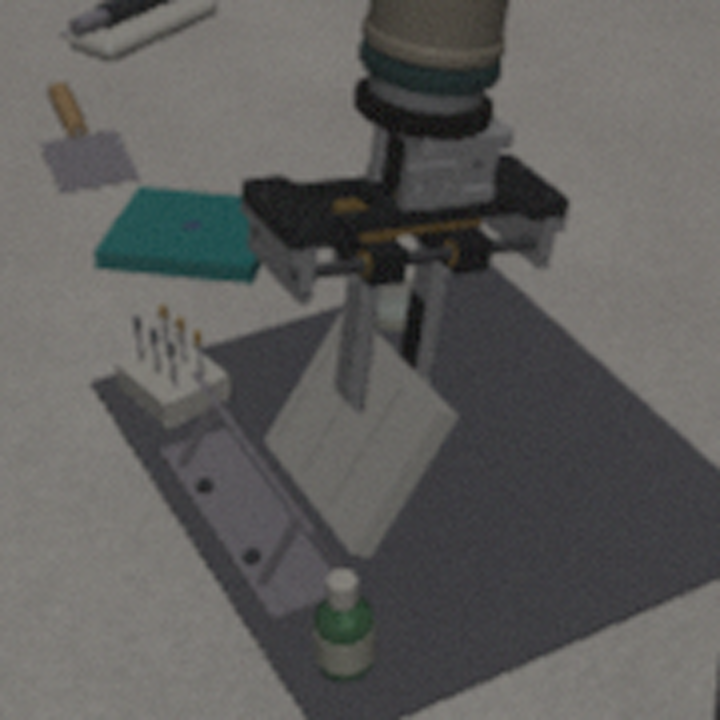

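The slab now leans towards the robot at about 54°, trapped between the fingers (tip at 355,405), with its lower edge just in front of the fence. The scheme works, so I'll continue at half speed.

```bash
python3 -m jog '[0,0.008,-0.012,0,0,0,0.308, 0,0.017,-0.023,0,0,0,0.259, 0,0.027,-0.034,0,0,0,0.206, 0,0.037,-0.043,0,0,0,0.148, 0,0.048,-0.051,0,0,0,0.083, 0,0.06,-0.059,0,0,0,0.011, 0,0.072,-0.064,0,0,0,-0.07, 0,0.082,-0.071,0,0,0,-0.137]'
python3 - <<'E'
from h import *
from low import pose
s=observe(); c,g=pose(30,80,.024); print(m(s["eef_pos"])-[FOOT,0,.003],c,g,s["joint_positions"].round(2))
E
```

```text
time: 18.5
eef_pos: [0.5831, 0.0969, 0.0416]
tool_rot: [-1.4, -0.001, -1.687]
ft_force: [-0.2, -0.3, 0.7]
opening: 0.0531
[-0.07223572  0.00565056  0.03859424] [-0.07251112  0.03888278] 0.05343794362516723 [-0.42  0.75  0.26  1.99 -0.44  0.28  0.05]
```

Run:
```python
from low import *
go([(30,80,.024),(28,80.5,.022),(26,81,.020),(24,81.5,.018),(22,82,.016),(20,82,.0145),(18,82,.013),(16,82,.0115),(14,82,.010),(12,82,.009),(10.5,82,.008)],.0015)
```

```text
(28, 80.5, 0.022) g 54.8 z 38 row [0, 0.003, -0.005, -0.0028, 0, 0, np.float64(-0.166)]
(26, 81, 0.02) g 56.2 z 36 row [0, 0.007, -0.01, -0.0056, 0, 0, np.float64(-0.196)]
(24, 81.5, 0.018) g 57.7 z 35 row [0, 0.01, -0.015, -0.0083, 0, 0, np.float64(-0.227)]
(22, 82, 0.016) g 59.2 z 34 row [0, 0.014, -0.019, -0.0111, 0, 0, np.float64(-0.26)]
(20, 82, 0.0145) g 60.7 z 32 row [0, 0.019, -0.022, -0.0111, 0, 0, np.float64(-0.292)]
(18, 82, 0.013) g 62.4 z 30 row [0, 0.025, -0.025, -0.0111, 0, 0, np.float64(-0.327)]
(16, 82, 0.0115) g 64.2 z 29 row [0, 0.03, -0.027, -0.0111, 0, 0, np.float64(-0.366)]
(14, 82, 0.01) g 66.3 z 27 row [0, 0.036, -0.028, -0.0111, 0, 0, np.float64(-0.41)]
(12, 82, 0.009) g 70.1 z 25 row [0, 0.043, -0.026, -0.0111, 0, 0, np.float64(-0.491)]
(10.5, 82, 0.008) g 72.7 z 23 row [0, 0.048, -0.025, -0.0111, 0, 0, np.float64(-0.546)]
```

```bash
python3 -m jog '[0,0.003,-0.005,-0.0028,0,0,-0.166, 0,0.007,-0.01,-0.0056,0,0,-0.196, 0,0.01,-0.015,-0.0083,0,0,-0.227, 0,0.014,-0.019,-0.0111,0,0,-0.26, 0,0.019,-0.022,-0.0111,0,0,-0.292, 0,0.025,-0.025,-0.0111,0,0,-0.327, 0,0.03,-0.027,-0.0111,0,0,-0.366, 0,0.036,-0.028,-0.0111,0,0,-0.41, 0,0.043,-0.026,-0.0111,0,0,-0.491, 0,0.048,-0.025,-0.0111,0,0,-0.546]'
python3 - <<'E'
from h import *
from low import pose
s=observe(); c,g=pose(10.5,82,.008); print(m(s["eef_pos"])-[FOOT,0,.003],c,g,s["joint_positions"].round(2))
a=grab_frame("scene"); save(a,"s9.png",(160,130,340,310),4)
E
```

```text
time: 19.5
eef_pos: [0.5784, 0.0975, 0.0264]
tool_rot: [-1.435, -0.001, -1.687]
ft_force: [-0.6, 0.4, 0.3]
opening: 0.072
[-0.07695992  0.00564561  0.02337624] [-0.07733783  0.02328129] 0.07268265926994169 [-0.41  0.78  0.25  1.97 -0.44  0.3   0.06]
```

View pics/s9.png

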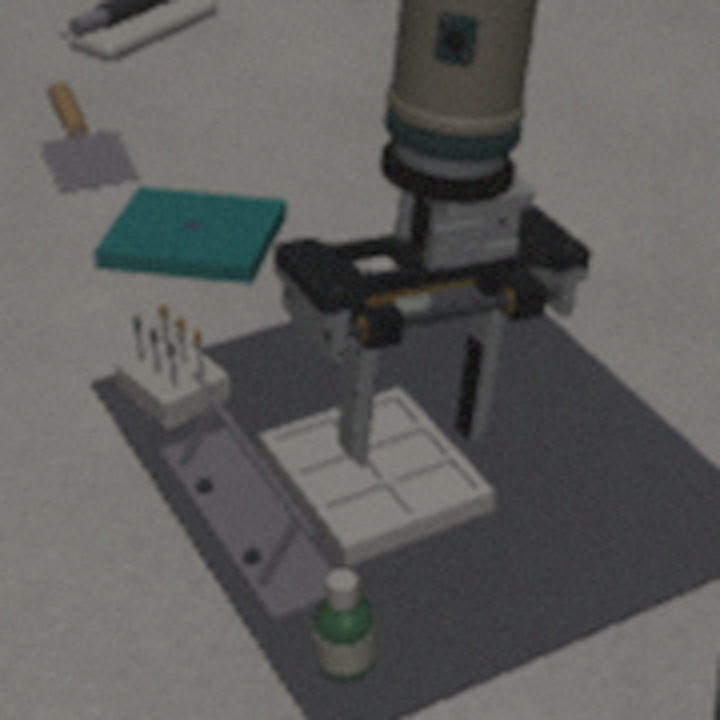

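The palette is nearly flat with its wells up (six wells around 380,460), and its robot-side edge still rests on the near finger. Opening the jaws slowly will draw that finger out from under it.

```bash
python3 -m jog '[0,0,0,0,0,0,-0.58, 0,0,0,0,0,0,-0.61, 0,0,0,0,0,0,-0.64, 0,0,0,0,0,0,-0.67, 0,0,0,0,0,0,-0.7, 0,0,0,0,0,0,-0.75, 0,0,0,0,0,0,-0.8, 0,0,0,0,0,0,-0.87, 0,0,0,0,0,0,-0.94, 0,0,0,0,0,0,-1]'
python3 -m jog '[0,-0.01,0,0,0,0,-1, 0,-0.04,0,0,0,0,-1, 0,-0.1,0,0,0,0,-1, 0,-0.2,0,0,0,0,-1, 0,-0.35,0,0,0,0,-1, 0,-0.5,0,0,0,0,-1, 0,-0.6,0,0,0,0,-1, 0,-0.6,0,0,0,0,-1]'
python3 -m jog '[0,-0.03,-0.15,0,0,0,-1, 0,-0.03,-0.3,0,0,0,-1, 0,-0.03,-0.4,0,0,0,-1, 0,-0.03,-0.5,0,0,0,-1, 0,-0.03,-0.5,0,0,0,-1]'
python3 - <<'E'
from h import *
a=grab_frame("scene"); b=grab_frame("top")
A=cv2.resize(a["color"][140:310,170:370],(600,510)); B=cv2.resize(b["color"][120:265,190:350],(0,0),fx=1,fy=1) if 0 else b["color"][120:265,190:350]
im=np.zeros((600,800,3),np.uint8); im[:340,:400]=cv2.resize(a["color"][140:310,170:370],(400,340)); im[:363,400:]=cv2.resize(B,(400,363))
cv2.imwrite("pics/fin.png",im[:365,:,::-1])
for n in("palette","bur_block","liquid_bottle","powder_jar"):
  print(n,[(np.round(x["extent"]).tolist(),round(x["p"],2)) for x in boxes_of(a,n)[:3]])
for z in(.003,.018):
  for x in(FOOT-.015,FOOT-.115):
    for y in(-.054,.066): print(z,((pix(a,w(x,y,z))-[170,140]+.5)*2).round(0),end=" ")
E
```

```text
time: 20.55
eef_pos: [0.5783, 0.0974, 0.0266]
tool_rot: [-1.435, -0.001, -1.687]
ft_force: [0.6, -0.5, -0.0]
opening: 0.0935
time: 21.35
eef_pos: [0.5564, 0.101, 0.2099]
tool_rot: [-1.427, 0.002, -1.686]
ft_force: [-0.1, -0.2, 0.6]
opening: 0.0944
time: 21.85
eef_pos: [0.3998, 0.1177, 0.1922]
tool_rot: [-1.441, -0.003, -1.684]
ft_force: [0.1, 1.0, 0.3]
opening: 0.0935
palette [([413.0, 309.0, 490.0, 369.0], 0.91), ([226.0, 224.0, 284.0, 270.0], 0.86), ([182.0, 175.0, 231.0, 202.0], 0.86)]
bur_block [([190.0, 207.0, 216.0, 236.0], 0.59)]
liquid_bottle [([238.0, 270.0, 256.0, 299.0], 0.84), ([224.0, 226.0, 280.0, 270.0], 0.53)]
powder_jar [([245.0, 192.0, 267.0, 208.0], 0.67), ([183.0, 196.0, 357.0, 318.0], 0.61)]
0.003 [121. 201.] 0.003 [165. 257.] 0.003 [190. 177.] 0.003 [238. 229.] 0.018 [120. 192.] 0.018 [165. 248.] 0.018 [190. 168.] 0.018 [238. 219.]
```

View pics/fin.png

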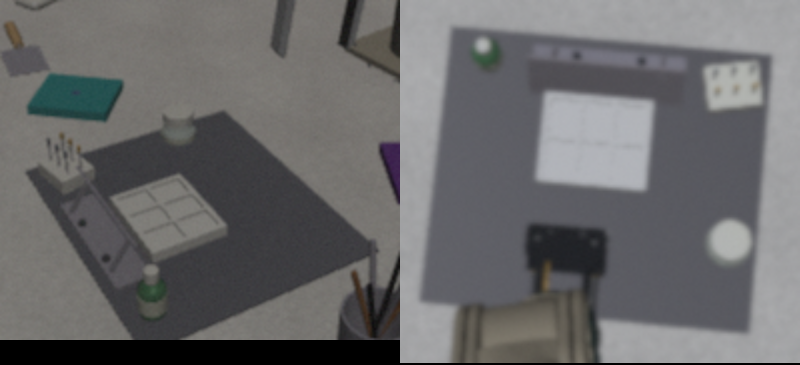

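Run:
```python
from h import *
b=grab_frame("top"); g=cv2.cvtColor(b["color"],cv2.COLOR_RGB2HSV)
k=((g[:,:,2]>135)&(g[:,:,1]<40)).astype(np.uint8); q=np.zeros_like(k); q[152:200,240:296]=k[152:200,240:296]
c=max(cv2.findContours(q,0,1)[0],key=cv2.contourArea); P=np.array([m(ray(b,p,.018)) for p in cv2.boxPoints(cv2.minAreaRect(c))])
print(P.round(4),P.mean(0),[np.linalg.norm(P[i]-P[i-1]).round(4) for i in range(4)])
a=grab_frame("scene"); x0=P[:,0].max(); ys=P[:,1].min(),P[:,1].max()
r=[x for x in boxes_of(a,"palette") if 220<x["extent"][0]<240][0]["extent"]
pr=np.array([pix(a,w(x,y,z)) for x in(P[:,0].min(),x0) for y in ys for z in(.003,.018)]); print(r,pr.min(0),pr.max(0))
close_job()
```

```text
[[-0.0123  0.0688  0.018 ]
 [ 0.0884  0.0698  0.018 ]
 [ 0.0876 -0.0531  0.018 ]
 [-0.0128 -0.0529  0.018 ]] [0.03772724 0.00815311 0.018     ] [np.float64(0.1218), np.float64(0.1007), np.float64(0.1229), np.float64(0.1004)]
[223.9, 227.4, 284.1, 267.8] [224.19596868 225.51210334] [284.31016398 271.4206443 ]
the job is handed in; nothing more can be done
```

The palette now lies flat on the mat with its wells up, and I've handed the job in. It took about 22 s of the 72 s allowed.

**What I did:** I pushed the palette low with both fingers until it leaned flat on the fence. At that point the fence had been felt about 3 mm beyond its nominal place and the push force was rising (7.6 N along x). I then gripped the top edge at 8–12 N and tipped it back over its lower edge. Joint 6 was near its limit, so I lowered the slab trapped between slowly opening fingers. I drew the last finger out with the raised edge planned to be about 18 mm up.

**Last checks:**
- **Flat:** In the top picture the palette measures 100.5 × 122 mm, against 100 × 120 mm given. Its outline in the scene view matches a flat slab to about 4 pixels. Six wells are visible.
- **Position:** Its lower edge slid forward about 15 mm during lowering. Its far side now lies right at the fence's foot (mat x 88 mm), square to it.
- **Forces:** Every wrist reading I took during the tipping and lowering was under 3 N.
- **Bystanders:** The bur block, bottle, jar and spatula look unmoved in the pictures. I did not check the plaster model and brush pot as closely, but the arm stayed well clear of them.

**Not measured:** I had no direct measurement of how far the edge fell freely at the end. It comes from the planned finger path, and the forward slide means that plan was not followed exactly.

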